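# Seat the frame moulding and close the guarded hold-down

### The arm

A 6-joint arm with a two-finger parallel gripper is mounted at the origin on the work surface. World frame = base frame: x ahead of the robot, y to its left, z up, the work surface at z = 0. Lengths are in m, angles in degrees, forces in N, time in s.
With the tool pointing down it reaches from about 0.275 to 0.825 m from the base axis. Payload 4.9 kg.
Tool frame: the origin (TCP) lies at the very end of the fingers, on their centre line; the grasp point (between the pads) lies behind it (r.grip_depth is the z of the grasp point in the tool frame, in m); z points along the fingers, x is the direction in which the jaws open and shut, and the axes are right-handed (so a half turn about z gives the same grasp; the last joint's range is limited). The gripper opens to 85 mm and grips with 20 to 120 N. Pads are 22 mm wide; open, the fingers measure 114 mm over their backs; the gripper's body (76 mm by 85 mm) begins 54 mm behind the grasp point. The pads swing forward as they close: fully open they stand 13 mm farther back than shut.
Start: joints at [62.326, 18.69, -11.035, 60.275, 0, 82.311], TCP at [0.188, 0.517, 0.231] pointing down, gripper open.
Joint ranges: [-152.03, 152.03], [-55.5, 102.48], [-74.3, 77.21], [-110.64, 120.58], [-84.22, 78.4], [-180, 180]. Speed limits (degrees/s): [147.25, 147.25, 180, 180, 180, 180].

### API

Orientations are given as [roll, pitch, yaw] about the fixed x, y, z axes, in that order (R = Rz(yaw) Ry(pitch) Rx(roll)).
In Python, from plant import sensors, cams, order, r gives the robot as it stands.
- The arm moves only by the tool step_arm, never from a script. Its argument "rows" is a list of rows, each an object with "slide": the shift along the tool's x, y, z in mm, a list of three; "rot": the turn, a rotation vector about the tool's x, y, z in degrees, a list of three; "fingers": the closure in counts, from 0 (fully open) to 255 (shut). In form: [{"slide": [x, y, z], "rot": [wx, wy, wz], "fingers": fingers}, ...]. A call has 1 to 20 rows; each row shifts and turns the commanded pose from where the row before left it, along the tool's axes as they then stand; what a row does not reach is not made up. A row lasts 1/12 s, in which the tool goes at most 41.7 mm and 7.16 degrees, less where a joint would pass 70% of its speed; a pose out of reach is approached as far as the arm can. A call is refused whole if a number of a shift passes 41.7 or a number of a turn 7.16, either way. A call with a gripper value outside its range is refused whole. The fingers move at their own pace and stop on an object; the grip force is fixed at half the most. Time passes only in rows, so rows that do not move let the fingers close. It gives the time, the measured TCP pose, the force and the opening at its end, in the units of the state.
- sensors.get_state(): the state, without advancing time (a new reading comes with each control period).
- cams.grab_frame(name): name is "scene" or "top"; returns a dict with "color" (384x512x3 uint8, red, green, blue), "mtx" (3x3 intrinsics, pixels), "distortion" ([k1, k2, p1, p2, k3] as OpenCV has them; the pictures are not rectified), "rvec" (rotation vector, rad) and "tvec" (3), from world to camera coordinates, as OpenCV has them. Camera axes: x right, y down, z forward; pixel columns grow to the right and rows downward; lengths in m; the calibration is good to about 2 mm. A picture is of the moment at which its call begins. There is no depth.
- order.sign_off(): hands the job in, once; it reports no verdict.
The state is a dict: "time_s": time; "joint_positions": joint angles; "dq": joint speeds; "joint_torque": joint torques, N m; "ee_pos": TCP position; "tcp_rot": TCP orientation; "ft_force": force on the tool from outside, world axes, zero at the start; "torque": the same for the moment, N m; "gripper_width": opening from 0.0 (shut) to 1.0 (fully open).
Only numpy, scipy, OpenCV 4.12 (cv2) and the standard library are available. Lean on these libraries where they do the work, as an engineer would, in place of code of your own. Each camera call takes 0.05 s, during which the arm holds its last target.

### The job

At the frame-maker's bench, push the loose length of moulding along its channel until its end sits against the end stop, then reach down through the window in the steel guard and press the hold-down lever until its rubber foot rests on the moulding. Only push and press: do not lift the moulding, do not touch the guard, and leave the other things on the bench where they are.

Things in the scene. Friction and masses are not known exactly. Their poses are not given: they have to be found in the camera images.
- jig: hold-down jig, fixed to the bench: grey base plate 20 mm high, x -105 to 105, y -185 to 165 mm in its own frame. Origin at bench level on the channel's centre line; z up; the moulding is pushed along its +y. The channel runs along y between two dark rails (x 22 to 34 mm either side, y -125 to 125), whose tops are 30 mm over the bench.
- stop_face (a point): the middle of the end stop's face, 35 mm over the bench, at jig (0, 130) mm; the stop is a bare steel block 68 mm wide, just past the guard, whose top is 55 mm over the bench. The stop does not move.
- mould_mid (a point): centre of the moulding: a loose straight wooden bar 240 mm long (own y, along the channel), 40 wide, 30 high, 0.14 to 0.28 kg, lying in the channel on the base plate (top 50 mm over the bench), 2 mm play either side. At the start its far end is 30 to 55 mm short of the stop.
- push_end (a point): centre of the moulding's free end face, the one to push, which looks to the jig's -y (outside the guard), 120 mm from the bar's centre and half-way up its height; nothing stands behind it.
- guard: fixed bare steel cover over the lever; same origin and axes as the jig. Its flat top, 4 mm thick, upper face 102 mm over the bench (corner screws 2 mm higher), spans jig x -105 to 95, y 0 to 130 mm. One rectangular window, 70 mm (jig x) by 80 mm (jig y). No part of the robot may touch it.
- window (a point): centre of the window in the guard, at the upper face of the guard's top (102 mm over the bench), at jig (-50, 65) mm.
- paddle (a point): middle of the upper face of the lever's rubber paddle, a square pad 34 x 34 x 10 mm directly below the window's centre. With the lever up it is 20 mm below the guard's upper face; it moves down about 18 mm when the lever is pressed home.
- lever (a joint): angle of the hold-down lever, rad: 0 is up (level), grows as the paddle is pressed down. Pivot 115 mm from the paddle's middle towards jig +x, 77 mm over the bench; the round rubber foot half-way along meets the moulding's top at about 0.15. Stiff hinge: 3 to 4 N on the paddle moves it and it stays where it is left. Starts at 0 to 0.03.
- glue: bystander: glue bottle, 56 mm across, 150 mm tall, standing on the bench beyond the jig; origin under its centre
- mug: bystander: white mug, 76 mm across, 85 mm tall, on the bench beyond the jig; origin under its centre
- offcut: bystander: wooden offcut 40 x 60 x 30 mm on the bench beyond the jig, between bottle and mug; origin under its centre

How it is judged (in metres and radians):
On the way, in this order (a step that is already met when the one before it is completed fails the run):
1. the moulding is seated against the end stop (within 3 mm) (y of mould_mid in the frame of jig above 0.007 m and z of mould_mid in the frame of jig below 0.038 m), for 0.2 s.
2. the lever is pressed down onto the moulding (value of joint lever above 0.135 rad), for 0.2 s.
At the end, for the whole second after the job is handed in: The moulding lies flat in its channel with its end within 3 mm of the end stop, and the lever is down and at rest with its foot on the moulding (joint above 0.135 rad) (all of step 1 and x of mould_mid in the frame of jig between -0.004 and 0.004 m and value of joint lever above 0.135 rad and velocity of joint lever between -0.02 and 0.02 rad/s); the robot touches nothing.
It fails at once if the robot touched the guard (contact force between any of the fingers, the arm and guard above 0.3 N).
It fails at once if the moulding was lifted or tipped (height (world z) of mould_mid above 0.043 m or angle between mould_mid's own z axis and vertical above 0.1 rad).
It fails at once if the lever was pressed before the moulding was seated (value of joint lever above 0.12 rad and y of mould_mid in the frame of jig below 0.004 m).
It fails at once if a bystander (glue bottle, mug, offcut) was moved more than 20 mm (distance of any of glue, mug, offcut from where it was at the start of the episode above 0.02 m).
It also fails if it takes over 48 s, if anything falls off the work surface, if the arm or the gripper's body presses on something with over 40 N, if the wrist force passes 120 N, or if a joint passes its speed limit or range.

## Working session

There is one attempt and no reset: what is moved stays moved. The work goes in short steps, Python scripts to look and compute and a tool call to move; the robot and the scene stay as the last step left them, time stands still between calls to the robot, and variables do not carry over. Pictures are saved under pics/ and viewed, and the job is handed in when it is done.

Besides the shell and the picture viewer there is one more tool, called after "Request:" by a JSON object that holds its "method" and its "body", one argument or row to a line. step_arm: Moves the arm, as the interface text tells. Its arguments: {"type":"object","properties":{"rows":{"type":"array"}},"required":["rows"]}

```bash
ls; mkdir -p pics
python3 - <<'E'
from plant import sensors,cams,order,r
import cv2,numpy as np
s=sensors.get_state()
print(s['time_s'],s['ee_pos'],s['tcp_rot'],s['gripper_width'],s['ft_force'],r.grip_depth)
for n in ['scene','top']:
    f=cams.grab_frame(n); cv2.imwrite(f'pics/{n}0.png',f['color'][:,:,::-1])
    R=cv2.Rodrigues(np.array(f['rvec'],float))[0]; print(n,(-R.T@np.array(f['tvec']).reshape(3)).round(3), np.array(f['mtx']).round(1).tolist(),f['distortion'])
    np.savez(f'{n}0.npz',**{k:np.array(v) for k,v in f.items()})
E
```

```text
pics
0.0 [0.18768477 0.51635852 0.23048368] [-1.79986520e+02  1.00385815e-01  7.00156567e+01] 1.0003183499937693 [-1.12852301 -0.37386431 -0.09079563] -0.0187
scene [ 0.995 -0.031  0.651] [[371.1, 0.0, 259.3], [0.0, 371.1, 186.5], [0.0, 0.0, 1.0]] [0.01833092 0.         0.         0.         0.        ]
top [0.519 0.027 0.841] [[382.8, 0.0, 254.1], [0.0, 382.8, 185.2], [0.0, 0.0, 1.0]] [-0.05829234  0.          0.          0.          0.        ]
```

View pics/scene0.png

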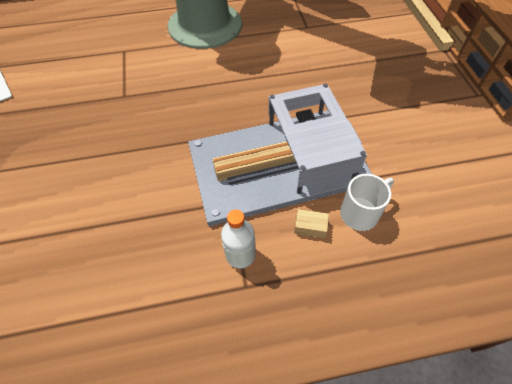

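View pics/top0.png

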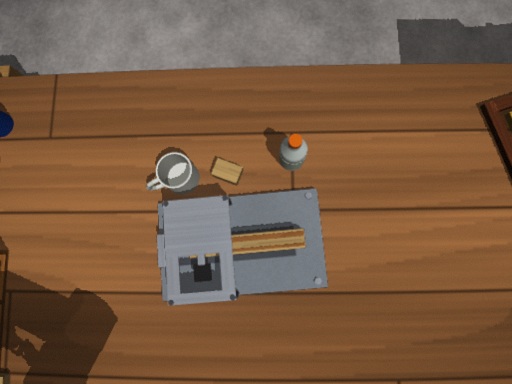

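The top view shows the jig lengthwise: the moulding's free end is near (304,240) and the guard covers about x 160–237. The window is near (200,272) with the dark paddle in it. I'll zoom in for the corners.

```bash
cat > h.py <<'E'
import numpy as np,cv2
def load(n): return dict(np.load(n))
def ray(f,uv):
    p=cv2.undistortPoints(np.array(uv,float).reshape(-1,1,2),f['mtx'].astype(float),f['distortion'].astype(float)).reshape(-1,2)
    R=cv2.Rodrigues(f['rvec'].astype(float))[0]; t=f['tvec'].reshape(3)
    return -R.T@t, np.c_[p,np.ones(len(p))]@R
def onz(f,uv,z):
    c,d=ray(f,uv); return c+d*((z-c[2])/d[:,2])[:,None]
def proj(f,P):
    return cv2.projectPoints(np.array(P,float).reshape(-1,1,3),f['rvec'].astype(float),f['tvec'].astype(float),f['mtx'].astype(float),f['distortion'].astype(float))[0].reshape(-1,2)
E
python3 - <<'E'
import cv2
a=cv2.imread('pics/top0.png')[180:310,145:335]; cv2.imwrite('pics/topz.png',cv2.resize(a,None,fx=4,fy=4,interpolation=cv2.INTER_CUBIC))
a=cv2.imread('pics/scene0.png')[80:225,185:375]; cv2.imwrite('pics/scenez.png',cv2.resize(a,None,fx=4,fy=4,interpolation=cv2.INTER_CUBIC))
E
```

```text
(no output)
```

View pics/topz.png

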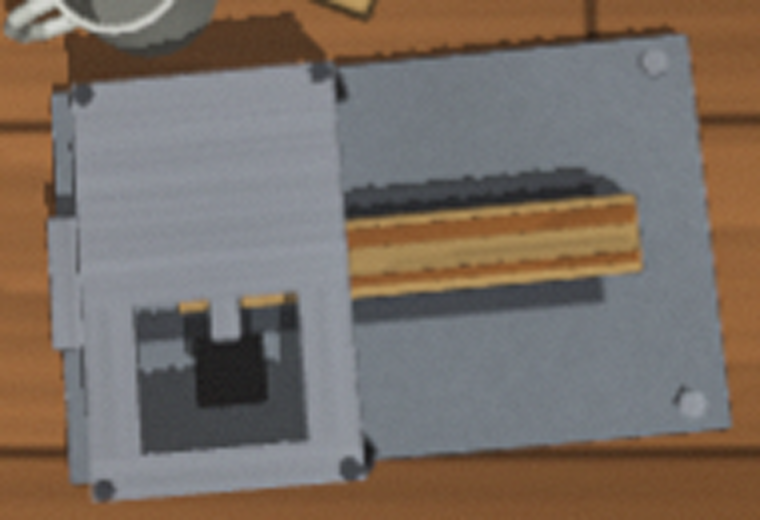

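View pics/scenez.png

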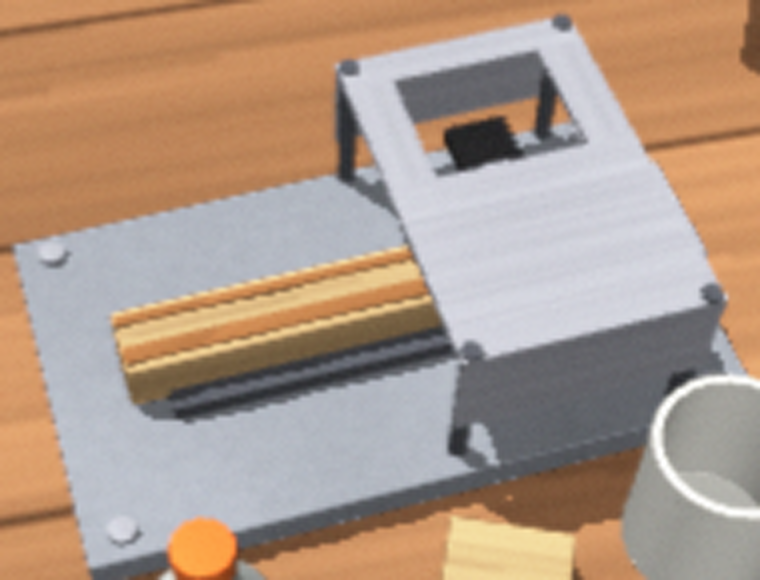

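```bash
cat > fit.py <<'E'
from h import *
T=load('top0.npz');S=load('scene0.npz')
z=lambda L,o:[((x+.5)/4-.5+o[0],(y+.5)/4-.5+o[1]) for x,y in L]
J=[];W=[];nm=[]
def add(f,o,lst):
    for nme,(jx,jy,h),p in lst:
        w=onz(f,z([p],o),h)[0]; J.append((jx,jy));W.append(w[:2]);nm.append(nme)
tg=[('Tb',(.105,-.185,.02),(686,36)),('Tb',(-.105,-.185,.02),(731,427)),
('Tg',(.095,0,.102),(332,65)),('Tg',(.095,.13,.102),(74,84)),('Tg',(-.105,0,.102),(366,478)),('Tg',(-.105,.13,.102),(92,501)),
('Tw',(-.015,.105,.102),(134,308)),('Tw',(-.015,.025,.102),(298,293)),('Tw',(-.085,.105,.102),(142,455)),('Tw',(-.085,.025,.102),(310,440))]
sg=[('Sg',(-.105,0,.102),(338,66)),('Sg',(-.105,.13,.102),(567,16)),('Sg',(.095,0,.102),(463,362)),('Sg',(.095,.13,.102),(725,293)),
('Sb',(-.105,-.185,.02),(15,243)),('Sb',(.105,-.185,.02),(91,569))]
add(T,(145,180),tg);add(S,(185,80),sg)
def kab(J,W):
    J=np.array(J);W=np.array(W);a=J-J.mean(0);b=W-W.mean(0)
    th=np.arctan2((a[:,0]*b[:,1]-a[:,1]*b[:,0]).sum(),(a*b).sum())
    R=np.array([[np.cos(th),-np.sin(th)],[np.sin(th),np.cos(th)]]);return th,R,W.mean(0)-R@J.mean(0)
for n,sl in (('top',slice(0,10)),('scene',slice(10,None)),('all',slice(0,None))):
    th,R,t=kab(J[sl],W[sl]); print(n,np.degrees(th).round(2),t.round(4))
for n,j,w in zip(nm,J,W): print(n,j,((w-t)@R-j).round(4)*1000)
toj=lambda w:(w[:2]-t)@R
for f,o,L in ((T,(145,180),[(635,195),(641,271)]),(S,(185,80),[(127,372),(112,314)])):
    print('end top in jig',[toj(w).round(4) for w in onz(f,z(L,o),.05)])
print('paddle T',toj(onz(T,z([(231,371)],(145,180)),.082)[0]))
print('window',R@[-.05,.065]+t)
E
python3 fit.py
```

```text
top 4.69 [0.5322 0.103 ]
scene 4.86 [0.5303 0.1051]
all 4.76 [0.5315 0.1038]
Tb (0.105, -0.185) [-1.1  0.2]
Tb (-0.105, -0.185) [2.  0.2]
Tg (0.095, 0) [-1.2 -0.6]
Tg (0.095, 0.13) [ 1.3 -2.3]
Tg (-0.105, 0) [ 1.7 -1.4]
Tg (-0.105, 0.13) [ 1.3 -0.5]
Tw (-0.015, 0.105) [-0.1 -1.1]
Tw (-0.015, 0.025) [ 0.3 -0.8]
Tw (-0.085, 0.105) [ 0.7 -0.8]
Tw (-0.085, 0.025) [ 1.3 -1.3]
Sg (-0.105, 0) [0.8 2.1]
Sg (-0.105, 0.13) [-0.1  0.3]
Sg (0.095, 0) [-1.4  1.2]
Sg (0.095, 0.13) [-4.   1.1]
Sb (-0.105, -0.185) [-0.9  2.3]
Sb (0.105, -0.185) [-0.5  1.5]
end top in jig [array([ 0.0198, -0.1455]), array([-0.0188, -0.1444])]
end top in jig [array([ 0.0184, -0.1436]), array([-0.0191, -0.1432])]
paddle T [-0.04943236  0.06261081]
window [0.47626341 0.16443287]
```

The pose fit agrees across both views to about 2 mm. It gives a jig yaw of 4.76° and an origin of (0.5315, 0.1038). The moulding's free end is at jig y ≈ -144.5 mm, so the gap to the stop is about 34.5 mm, which fits the given range. I'll turn the tool so its x lies along jig y, shut the fingers and go behind the free end.

Request:
{"method": "step_arm", "body": {
  "rows": [
    {"slide": [0,0,0],"rot": [0,0,-6.19],"fingers": 255},
    {"slide": [0,0,0],"rot": [0,0,-6.19],"fingers": 255},
    {"slide": [0,0,0],"rot": [0,0,-6.19],"fingers": 255},
    {"slide": [0,0,0],"rot": [0,0,-6.19],"fingers": 255},
    {"slide": [-35.3,17.1,0],"rot": [0,0,0],"fingers": 255},
    {"slide": [-35.3,17.1,0],"rot": [0,0,0],"fingers": 255},
    {"slide": [-35.3,17.1,0],"rot": [0,0,0],"fingers": 255},
    {"slide": [-35.3,17.1,0],"rot": [0,0,0],"fingers": 255},
    {"slide": [-35.3,17.1,0],"rot": [0,0,0],"fingers": 255},
    {"slide": [-35.3,17.1,0],"rot": [0,0,0],"fingers": 255},
    {"slide": [-35.3,17.1,0],"rot": [0,0,0],"fingers": 255},
    {"slide": [-35.3,17.1,0],"rot": [0,0,0],"fingers": 255},
    {"slide": [-35.3,17.1,0],"rot": [0,0,0],"fingers": 255},
    {"slide": [-35.3,17.1,0],"rot": [0,0,0],"fingers": 255},
    {"slide": [-35.3,17.1,0],"rot": [0,0,0],"fingers": 255},
    {"slide": [-35.3,17.1,0],"rot": [0,0,0],"fingers": 255},
    {"slide": [-35.3,17.1,0],"rot": [0,0,0],"fingers": 255},
    {"slide": [-35.3,17.1,0],"rot": [0,0,0],"fingers": 255},
    {"slide": [-35.3,17.1,0],"rot": [0,0,0],"fingers": 255},
    {"slide": [-35.3,17.1,0],"rot": [0,0,0],"fingers": 255}
  ]
}}

```text
time_s: 1.77
ee_pos: [0.508, -0.0251, 0.231]
tcp_rot: [-180.0, -0.0, 94.7]
ft_force: [0.0, 1.4, -0.2]
gripper_width: -0.001
```

```bash
cat > st.py <<'E'
from plant import sensors
import numpy as np
s=sensors.get_state();p=np.array(s['ee_pos']);a=np.radians(4.76)
R=np.array([[np.cos(a),-np.sin(a)],[np.sin(a),np.cos(a)]]);j=(p[:2]-[.5315,.1038])@R
print(s['time_s'],'jig',(j*1000).round(1),'z',(p[2]*1000).round(1),np.round(s['tcp_rot'],2),'F jig',(np.array(s['ft_force'])[:2]@R).round(2),round(s['ft_force'][2],2),round(s['gripper_width'],2),np.round(s['joint_positions'],1))
E
python3 st.py
```

```text
1.7667 jig [ -34.1 -126.5] z 231.0 [-1.7998e+02 -2.0000e-02  9.4750e+01] F jig [0.17 1.4 ] -0.23 -0.0 [-11.2  14.3 -17.1  58.6   0.  -15.9]
```

Request:
{"method": "step_arm", "body": {
  "rows": [
    {"slide": [-32,17,0],"rot": [0,0,0],"fingers": 255},
    {"slide": [-32,17,0],"rot": [0,0,0],"fingers": 255},
    {"slide": [0,0,0],"rot": [0,0,0],"fingers": 255},
    {"slide": [0,0,30],"rot": [0,0,0],"fingers": 255},
    {"slide": [0,0,30],"rot": [0,0,0],"fingers": 255},
    {"slide": [0,0,30],"rot": [0,0,0],"fingers": 255},
    {"slide": [0,0,30],"rot": [0,0,0],"fingers": 255},
    {"slide": [0,0,20],"rot": [0,0,0],"fingers": 255},
    {"slide": [0,0,0],"rot": [0,0,0],"fingers": 255},
    {"slide": [0,0,0],"rot": [0,0,0],"fingers": 255}
  ]
}}

```text
time_s: 2.6
ee_pos: [0.5456, -0.0835, 0.0904]
tcp_rot: [-179.8, -0.1, 94.8]
ft_force: [0.2, 0.4, 0.3]
gripper_width: -0.003
```

```bash
python3 st.py
python3 - <<'E'
from plant import cams
import cv2
for n in ['scene','top']:
    f=cams.grab_frame(n); cv2.imwrite(f'pics/{n}1.png',f['color'][:,:,::-1])
a=cv2.imread('pics/scene1.png')[60:225,165:375]; cv2.imwrite('pics/scene1z.png',cv2.resize(a,None,fx=3,fy=3))
E
```

```text
2.6 jig [  -1.5 -187.8] z 90.4 [-1.7982e+02 -7.0000e-02  9.4790e+01] F jig [0.18 0.36] 0.27 -0.0 [-16.4  26.7 -21.5  42.    0.  -21.2]
```

View pics/scene1z.png

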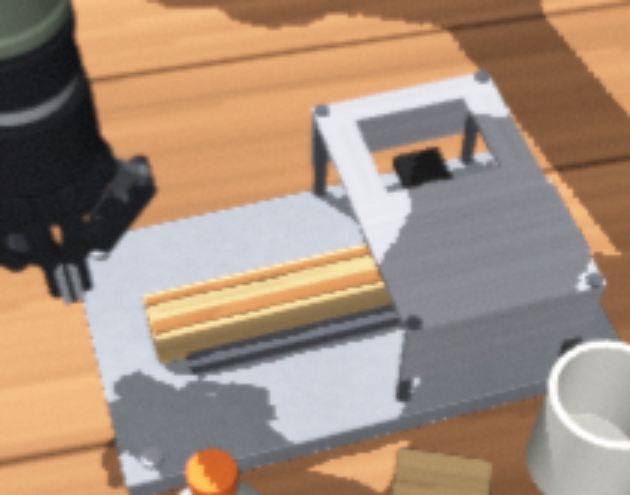

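The picture shows the shut gripper behind the free end, with its tip at about (70,295). The linkage spreads wider higher up, roughly 30 mm from the axis at 38 mm above the tip. Having the jaws along the window's 80 mm side therefore suits the press. Now I'll descend and push.

Request:
{"method": "step_arm", "body": {
  "rows": [
    {"slide": [0,1.5,15],"rot": [0,0,0],"fingers": 255},
    {"slide": [0,0,15],"rot": [0,0,0],"fingers": 255},
    {"slide": [0,0,15],"rot": [0,0,0],"fingers": 255},
    {"slide": [0,0,13],"rot": [0,0,0],"fingers": 255},
    {"slide": [5,0,0],"rot": [0,0,0],"fingers": 255},
    {"slide": [5,0,0],"rot": [0,0,0],"fingers": 255},
    {"slide": [5,0,0],"rot": [0,0,0],"fingers": 255},
    {"slide": [5,0,0],"rot": [0,0,0],"fingers": 255},
    {"slide": [3,0,0],"rot": [0,0,0],"fingers": 255},
    {"slide": [3,0,0],"rot": [0,0,0],"fingers": 255},
    {"slide": [3,0,0],"rot": [0,0,0],"fingers": 255},
    {"slide": [3,0,0],"rot": [0,0,0],"fingers": 255}
  ]
}}

```text
time_s: 3.7
ee_pos: [0.546, -0.0523, 0.0337]
tcp_rot: [180.0, 0.1, 94.8]
ft_force: [0.2, -2.3, 2.4]
gripper_width: 0.003
```

```bash
python3 st.py
python3 - <<'E'
from plant import cams
import cv2
for n in ['scene','top']:
    f=cams.grab_frame(n); cv2.imwrite(f'pics/{n}2.png',f['color'][:,:,::-1])
a=cv2.imread('pics/scene2.png')[60:225,165:375]; cv2.imwrite('pics/scene2z.png',cv2.resize(a,None,fx=3,fy=3))
E
```

```text
3.7 jig [   1.5 -156.7] z 33.7 [1.7997e+02 8.0000e-02 9.4770e+01] F jig [-0.03 -2.27] 2.36 0.0 [-13.1  30.6 -25.2  34.2  -0.1 -17.9]
```

View pics/scene2z.png

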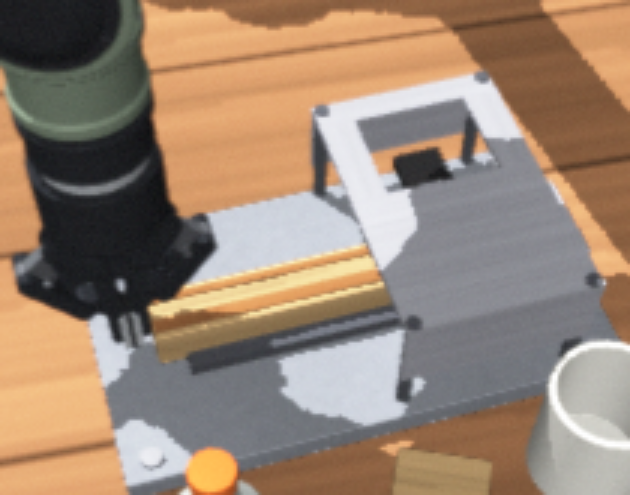

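Contact has begun: 2.3 N along -y and 2.4 N up, so the finger flank is pressing slightly down on the top edge. That can't lift the bar, so I'll keep pushing.

Request:
{"method": "step_arm", "body": {
  "rows": [
    {"slide": [3,-1,0],"rot": [0,0,0],"fingers": 255},
    {"slide": [3,0,0],"rot": [0,0,0],"fingers": 255},
    {"slide": [3,0,0],"rot": [0,0,0],"fingers": 255},
    {"slide": [3,0,0],"rot": [0,0,0],"fingers": 255},
    {"slide": [3,0,0],"rot": [0,0,0],"fingers": 255},
    {"slide": [3,0,0],"rot": [0,0,0],"fingers": 255}
  ]
}}

```text
time_s: 4.3
ee_pos: [0.5434, -0.0342, 0.0335]
tcp_rot: [180.0, 0.0, 94.8]
ft_force: [0.3, -3.8, 2.3]
gripper_width: -0.0
```

```bash
python3 st.py
```

```text
4.3 jig [   0.4 -138.5] z 33.5 [1.7998e+02 4.0000e-02 9.4770e+01] F jig [-0.04 -3.79] 2.34 -0.0 [-11.4  30.3 -25.8  33.9  -0.  -16.1]
```

Request:
{"method": "step_arm", "body": {
  "rows": [
    {"slide": [3,0,0],"rot": [0,0,0],"fingers": 255},
    {"slide": [3,0,0],"rot": [0,0,0],"fingers": 255},
    {"slide": [3,0,0],"rot": [0,0,0],"fingers": 255},
    {"slide": [2,0,0],"rot": [0,0,0],"fingers": 255},
    {"slide": [2,0,0],"rot": [0,0,0],"fingers": 255}
  ]
}}

```text
time_s: 4.72
ee_pos: [0.5421, -0.0211, 0.0333]
tcp_rot: [180.0, 0.0, 94.8]
ft_force: [-0.1, -4.0, 3.5]
gripper_width: 0.002
```

```bash
python3 st.py
```

```text
4.7167 jig [   0.2 -125.3] z 33.3 [1.800e+02 1.000e-02 9.478e+01] F jig [-0.42 -3.95] 3.49 0.0 [-10.   30.2 -26.1  33.7  -0.  -14.8]
```

Request:
{"method": "step_arm", "body": {
  "rows": [
    {"slide": [1,0,0],"rot": [0,0,0],"fingers": 255},
    {"slide": [1,0,0],"rot": [0,0,0],"fingers": 255},
    {"slide": [1,0,0],"rot": [0,0,0],"fingers": 255},
    {"slide": [1,0,0],"rot": [0,0,0],"fingers": 255}
  ]
}}

```text
time_s: 5.05
ee_pos: [0.5419, -0.0185, 0.0334]
tcp_rot: [-180.0, 0.2, 94.7]
ft_force: [0.4, -9.6, 3.3]
gripper_width: -0.001
```

```bash
python3 st.py
```

```text
5.05 jig [   0.2 -122.8] z 33.4 [-179.98    0.18   94.74] F jig [-0.35 -9.61] 3.32 -0.0 [ -9.7  30.1 -26.1  33.7  -0.2 -14.4]
```

Request:
{"method": "step_arm", "body": {
  "rows": [
    {"slide": [1,0,0],"rot": [0,0,0],"fingers": 255},
    {"slide": [1,0,0],"rot": [0,0,0],"fingers": 255},
    {"slide": [0,0,0],"rot": [0,0,0],"fingers": 255},
    {"slide": [0,0,0],"rot": [0,0,0],"fingers": 255}
  ]
}}

```text
time_s: 5.38
ee_pos: [0.5419, -0.0185, 0.0334]
tcp_rot: [-180.0, 0.4, 94.7]
ft_force: [1.3, -12.1, 2.3]
gripper_width: 0.0
```

```bash
python3 st.py
```

```text
5.3833 jig [   0.2 -122.7] z 33.4 [-179.97    0.4    94.67] F jig [  0.33 -12.15] 2.31 0.0 [ -9.5  30.1 -26.2  33.6  -0.4 -14.2]
```

The TCP has stopped at y = -122.7 mm while the force rose to 12 N, so the bar is against the stop. I'll back off and rise.

Request:
{"method": "step_arm", "body": {
  "rows": [
    {"slide": [-3,0,0],"rot": [0,0,0],"fingers": 255},
    {"slide": [-7,0,0],"rot": [0,0,0],"fingers": 255},
    {"slide": [-20,0,0],"rot": [0,0,0],"fingers": 255},
    {"slide": [-20,0,0],"rot": [0,0,0],"fingers": 255},
    {"slide": [-10,0,-20],"rot": [0,0,0],"fingers": 255},
    {"slide": [0,0,-30],"rot": [0,0,0],"fingers": 255},
    {"slide": [0,0,-30],"rot": [0,0,0],"fingers": 255},
    {"slide": [0,0,-30],"rot": [0,0,0],"fingers": 255},
    {"slide": [0,0,-20],"rot": [0,0,0],"fingers": 255},
    {"slide": [0,0,0],"rot": [0,0,0],"fingers": 255}
  ]
}}

```text
time_s: 6.22
ee_pos: [0.5489, -0.0751, 0.1674]
tcp_rot: [179.6, 0.0, 94.8]
ft_force: [1.7, -0.2, 0.7]
gripper_width: -0.001
```

```bash
python3 st.py
python3 - <<'E'
from plant import cams
import cv2,numpy as np
for n in ['scene','top']:
    f=cams.grab_frame(n); cv2.imwrite(f'pics/{n}3.png',f['color'][:,:,::-1]);np.savez(f'{n}3.npz',**{k:np.array(v) for k,v in f.items()})
a=cv2.imread('pics/scene3.png')[80:225,185:375]; a=cv2.resize(a,None,fx=4,fy=4,interpolation=cv2.INTER_CUBIC);cv2.imwrite('pics/scene3z.png',a)
E
```

```text
6.2167 jig [   2.5 -179.7] z 167.4 [1.7964e+02 1.0000e-02 9.4800e+01] F jig [ 1.63 -0.37] 0.65 -0.0 [-15.5  21.7 -16.4  51.5   0.1 -20.3]
```

View pics/scene3z.png

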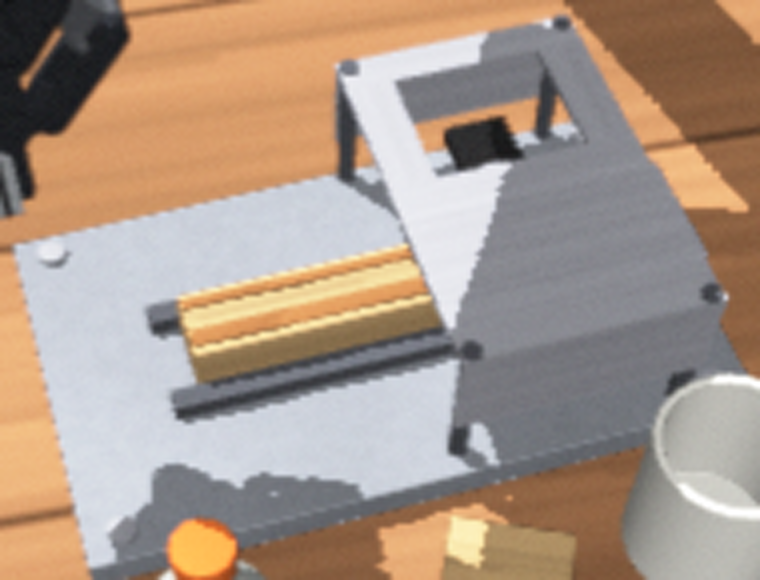

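View pics/top3.png

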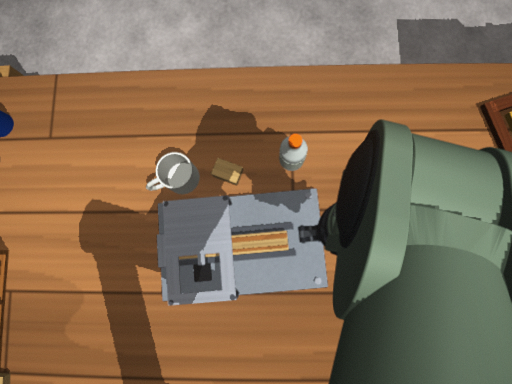

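```bash
python3 - <<'E' | tail -3
from fit import *
print('end jig',[toj(w).round(4) for w in onz(S,z([(179,299),(195,354)],(185,80)),.05)])
a=cv2.imread('pics/scene3.png')
E
python3 -c "
import cv2
a=cv2.imread('pics/top3.png')[220:310,150:250]; cv2.imwrite('pics/top3z.png',cv2.resize(a,None,fx=6,fy=6,interpolation=cv2.INTER_CUBIC))"
```

```text
paddle T [-0.04943236  0.06261081]
window [0.47626341 0.16443287]
end jig [array([-0.0188, -0.1082]), array([ 0.0173, -0.1087])]
```

View pics/top3z.png

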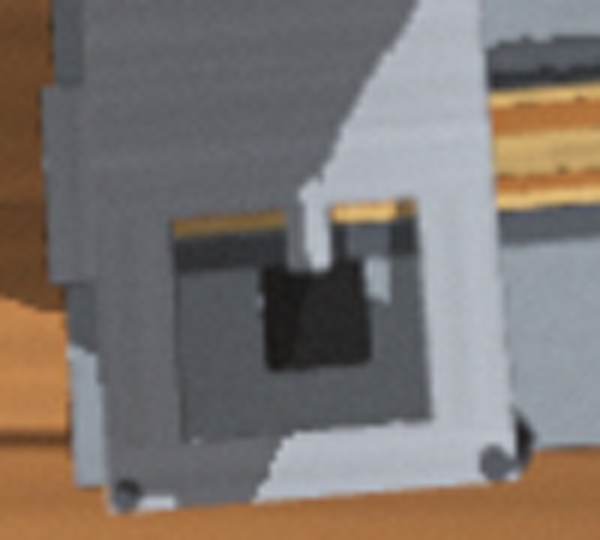

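Seating is confirmed: the end measures jig y ≈ -108.5 mm against an expected -110, matching the scene view's +1.5 mm bias. The lever is still up and the bystanders are unmoved. Next I'll rise and go over the window.

Request:
{"method": "step_arm", "body": {
  "rows": [
    {"slide": [0,0,-25],"rot": [0,0,0],"fingers": 255},
    {"slide": [0,0,-20],"rot": [0,0,0],"fingers": 255},
    {"slide": [30.5,-6.5,0],"rot": [0,0,0],"fingers": 255},
    {"slide": [30.5,-6.5,0],"rot": [0,0,0],"fingers": 255},
    {"slide": [30.5,-6.5,0],"rot": [0,0,0],"fingers": 255},
    {"slide": [30.5,-6.5,0],"rot": [0,0,0],"fingers": 255},
    {"slide": [30.5,-6.5,0],"rot": [0,0,0],"fingers": 255},
    {"slide": [30.5,-6.5,0],"rot": [0,0,0],"fingers": 255},
    {"slide": [30.5,-6.5,0],"rot": [0,0,0],"fingers": 255},
    {"slide": [30.5,-6.5,0],"rot": [0,0,0],"fingers": 255},
    {"slide": [0,0,0],"rot": [0,0,0],"fingers": 255},
    {"slide": [0,0,0],"rot": [0,0,0],"fingers": 255}
  ]
}}

```text
time_s: 7.32
ee_pos: [0.4726, 0.165, 0.2065]
tcp_rot: [-179.8, -0.0, 95.0]
ft_force: [-0.5, -0.7, 0.2]
gripper_width: -0.001
```

```bash
python3 st.py
```

```text
7.3167 jig [-53.6  65.8] z 206.5 [-1.7979e+02 -1.0000e-02  9.4980e+01] F jig [-0.52 -0.68] 0.19 -0.0 [ 10.8  14.7 -20.4  55.1   0.    5.8]
```

Request:
{"method": "step_arm", "body": {
  "rows": [
    {"slide": [-1,3.5,20],"rot": [0,0,0],"fingers": 255},
    {"slide": [0,0,20],"rot": [0,0,0],"fingers": 255},
    {"slide": [0,0,20],"rot": [0,0,0],"fingers": 255},
    {"slide": [0,0,20],"rot": [0,0,0],"fingers": 255},
    {"slide": [0,0,10],"rot": [0,0,0],"fingers": 255},
    {"slide": [0,0,0],"rot": [0,0,0],"fingers": 255},
    {"slide": [0,0,0],"rot": [0,0,0],"fingers": 255}
  ]
}}

```text
time_s: 7.9
ee_pos: [0.4777, 0.1623, 0.1177]
tcp_rot: [-179.9, 0.0, 94.7]
ft_force: [-0.2, -0.4, 0.1]
gripper_width: -0.002
```

```bash
python3 st.py;  python3 - <<'E'
from plant import cams
import cv2,numpy as np
for n in ['scene','top']:
    f=cams.grab_frame(n); cv2.imwrite(f'pics/{n}4.png',f['color'][:,:,::-1]);np.savez(f'{n}4.npz',**{k:np.array(v) for k,v in f.items()})
a=cv2.imread('pics/scene4.png')[50:160,240:385]; a=cv2.resize(a,None,fx=5,fy=5,interpolation=cv2.INTER_CUBIC);cv2.imwrite('pics/scene4z.png',a)
E
```

```text
7.9 jig [-48.8  62.7] z 117.7 [-1.7988e+02  1.0000e-02  9.4710e+01] F jig [-0.25 -0.35] 0.1 -0.0 [ 10.4  20.4 -27.   42.8   0.    5.7]
```

View pics/scene4z.png

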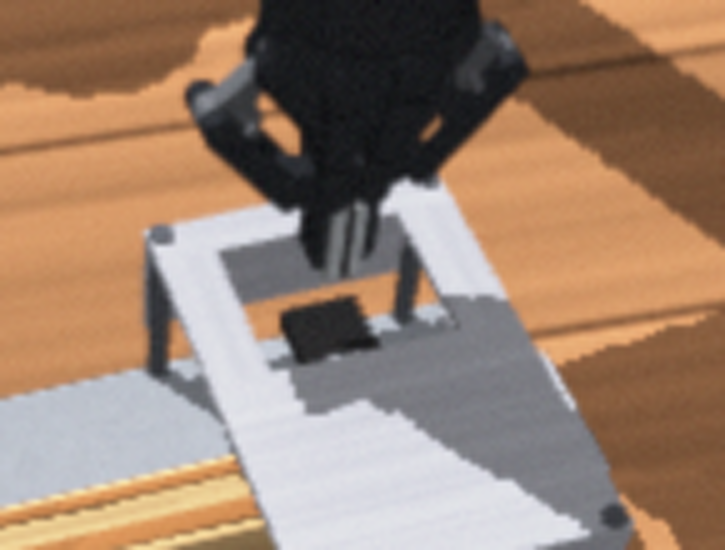

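View pics/top4.png

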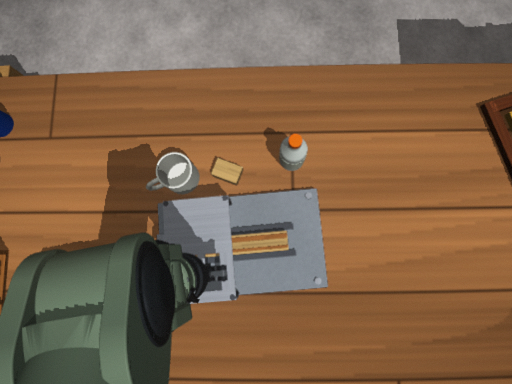

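```bash
python3 - <<'E' | tail -9
from fit import *
f=load('scene4.npz')
pts=[(345,275),(375,255),(315,262),(412,187),(440,175),(525,70),(295,207),(210,130)]
c,d=ray(f,[((x+.5)/5-.5+240,(y+.5)/5-.5+50) for x,y in pts])
n=R@[1,0]; p0=np.array([.4777,.1623])
for p,q in zip(pts,d):
    s=(p0-c[:2])@n/(q[:2]@n); w=c+s*q; print(p,'dy %.1f  above tip %.1f'%((toj(w)[1]-.0627)*1e3,(w[2]-.1177)*1e3))
E
```

```text
window [0.47626341 0.16443287]
(345, 275) dy 5.6  above tip -6.4
(375, 255) dy 17.5  above tip 1.2
(315, 262) dy -8.2  above tip 4.6
(412, 187) dy 28.7  above tip 33.6
(440, 175) dy 39.8  above tip 36.7
(525, 70) dy 66.6  above tip 79.5
(295, 207) dy -19.3  above tip 36.2
(210, 130) dy -55.3  above tip 81.9
```

The linkage half-width at guard height works out at about 25 mm on the final press, against a 40 mm half-window. The apparent +5 mm offset is the near face projected onto the axis plane. The press line is clear, so I'll descend.

Request:
{"method": "step_arm", "body": {
  "rows": [
    {"slide": [1.5,-1,8],"rot": [0,0,0],"fingers": 255},
    {"slide": [0,0,8],"rot": [0,0,0],"fingers": 255},
    {"slide": [0,0,8],"rot": [0,0,0],"fingers": 255},
    {"slide": [0,0,5],"rot": [0,0,0],"fingers": 255},
    {"slide": [0,0,0],"rot": [0,0,0],"fingers": 255}
  ]
}}

```text
time_s: 8.42
ee_pos: [0.4758, 0.1643, 0.0878]
tcp_rot: [-179.9, 0.0, 94.8]
ft_force: [-0.1, 0.1, -0.3]
gripper_width: -0.003
```

```bash
python3 st.py
```

```text
8.4167 jig [-50.5  64.9] z 87.8 [-1.7986e+02  2.0000e-02  9.4790e+01] F jig [-0.13  0.15] -0.34 -0.0 [ 10.6  22.5 -29.   38.6  -0.    5.9]
```

Request:
{"method": "step_arm", "body": {
  "rows": [
    {"slide": [0,0,3],"rot": [0,0,0],"fingers": 255},
    {"slide": [0,0,2],"rot": [0,0,0],"fingers": 255},
    {"slide": [0,0,2],"rot": [0,0,0],"fingers": 255},
    {"slide": [0,0,2],"rot": [0,0,0],"fingers": 255},
    {"slide": [0,0,2],"rot": [0,0,0],"fingers": 255},
    {"slide": [0,0,2],"rot": [0,0,0],"fingers": 255}
  ]
}}

```text
time_s: 8.92
ee_pos: [0.4771, 0.1645, 0.0764]
tcp_rot: [180.0, -0.0, 94.8]
ft_force: [-1.1, -1.0, 3.0]
gripper_width: 0.002
```

```bash
python3 st.py
```

```text
8.9167 jig [-49.2  65. ] z 76.4 [179.97  -0.    94.78] F jig [-1.21 -0.94] 2.95 0.0 [ 10.6  23.4 -29.7  36.9  -0.    5.9]
```

The paddle is moving at about 3 N. Continuing the press.

Request:
{"method": "step_arm", "body": {
  "rows": [
    {"slide": [0,0,2],"rot": [0,0,0],"fingers": 255},
    {"slide": [0,0,2],"rot": [0,0,0],"fingers": 255},
    {"slide": [0,0,2],"rot": [0,0,0],"fingers": 255},
    {"slide": [0,0,2],"rot": [0,0,0],"fingers": 255},
    {"slide": [0,0,1.5],"rot": [0,0,0],"fingers": 255}
  ]
}}

```text
time_s: 9.33
ee_pos: [0.4775, 0.1645, 0.0668]
tcp_rot: [179.9, -0.0, 94.8]
ft_force: [0.6, -0.1, 2.9]
gripper_width: -0.001
```

```bash
python3 st.py
```

```text
9.3333 jig [-48.8  65. ] z 66.8 [179.94  -0.    94.78] F jig [ 0.62 -0.2 ] 2.93 -0.0 [ 10.6  24.2 -30.2  35.5  -0.    5.9]
```

Request:
{"method": "step_arm", "body": {
  "rows": [
    {"slide": [0,0,1],"rot": [0,0,0],"fingers": 255},
    {"slide": [0,0,1],"rot": [0,0,0],"fingers": 255},
    {"slide": [0,0,1],"rot": [0,0,0],"fingers": 255},
    {"slide": [0,0,1],"rot": [0,0,0],"fingers": 255}
  ]
}}

```text
time_s: 9.67
ee_pos: [0.4778, 0.1646, 0.0638]
tcp_rot: [179.9, -0.0, 94.8]
ft_force: [-3.0, -0.7, 17.6]
gripper_width: 0.004
```

```bash
python3 st.py
```

```text
9.6667 jig [-48.5  65. ] z 63.8 [179.89  -0.    94.78] F jig [-3.01 -0.45] 17.58 0.0 [ 10.6  24.5 -30.4  35.1  -0.    5.9]
```

The force jumped to 17.6 N at z = 63.8 mm, about 18 mm of travel, so the foot is on the moulding. I'll hold briefly, then lift straight out.

Request:
{"method": "step_arm", "body": {
  "rows": [
    {"slide": [0,0,0],"rot": [0,0,0],"fingers": 255},
    {"slide": [0,0,0],"rot": [0,0,0],"fingers": 255},
    {"slide": [0,0,0],"rot": [0,0,0],"fingers": 255},
    {"slide": [0,0,0],"rot": [0,0,0],"fingers": 255},
    {"slide": [0,0,-2],"rot": [0,0,0],"fingers": 255},
    {"slide": [0,0,-3],"rot": [0,0,0],"fingers": 255},
    {"slide": [0,0,-6],"rot": [0,0,0],"fingers": 255},
    {"slide": [0,0,-10],"rot": [0,0,0],"fingers": 255},
    {"slide": [0,0,-20],"rot": [0,0,0],"fingers": 255},
    {"slide": [0,0,-20],"rot": [0,0,0],"fingers": 255},
    {"slide": [0,0,-30],"rot": [0,0,0],"fingers": 255},
    {"slide": [0,0,-30],"rot": [0,0,0],"fingers": 255},
    {"slide": [0,0,-30],"rot": [0,0,0],"fingers": 255},
    {"slide": [30,0,0],"rot": [0,0,0],"fingers": 255},
    {"slide": [30,0,0],"rot": [0,0,0],"fingers": 255},
    {"slide": [30,0,0],"rot": [0,0,0],"fingers": 255},
    {"slide": [30,0,0],"rot": [0,0,0],"fingers": 255},
    {"slide": [30,0,0],"rot": [0,0,0],"fingers": 255},
    {"slide": [0,0,0],"rot": [0,0,0],"fingers": 255},
    {"slide": [0,0,0],"rot": [0,0,0],"fingers": 255}
  ]
}}

```text
time_s: 11.33
ee_pos: [0.4638, 0.315, 0.214]
tcp_rot: [-180.0, 0.0, 94.9]
ft_force: [-0.3, -1.2, -0.5]
gripper_width: 0.002
```

```bash
python3 st.py;  python3 - <<'E'
from plant import cams
import cv2,numpy as np
for n in ['scene','top']:
    f=cams.grab_frame(n); cv2.imwrite(f'pics/{n}5.png',f['color'][:,:,::-1]);np.savez(f'{n}5.npz',**{k:np.array(v) for k,v in f.items()})
a=cv2.imread('pics/scene5.png')[80:225,185:375]; a=cv2.resize(a,None,fx=4,fy=4,interpolation=cv2.INTER_CUBIC);cv2.imwrite('pics/scene5z.png',a)
a=cv2.imread('pics/top5.png')[180:310,145:335]; cv2.imwrite('pics/top5z.png',cv2.resize(a,None,fx=4,fy=4,interpolation=cv2.INTER_CUBIC))
E
```

```text
11.3333 jig [-50.  216.1] z 214.0 [-1.7999e+02  2.0000e-02  9.4940e+01] F jig [-0.43 -1.18] -0.48 0.0 [ 26.6  20.5 -11.   58.5  -0.   21.7]
```

View pics/scene5z.png

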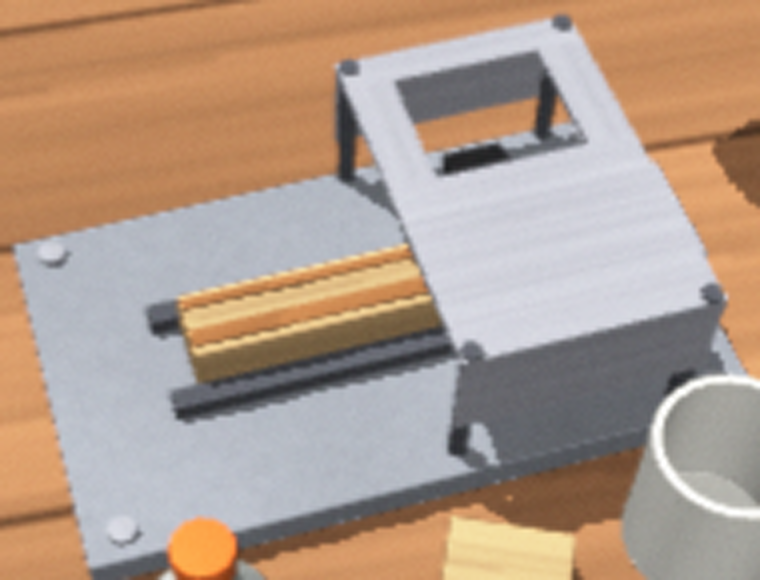

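View pics/top5z.png

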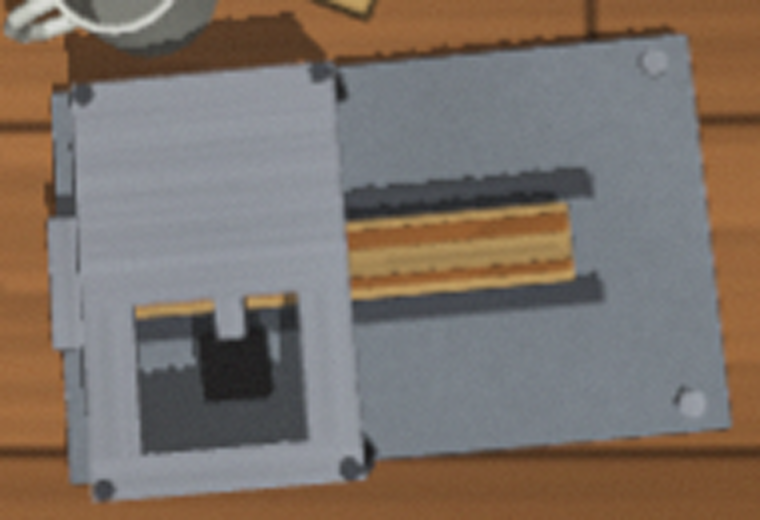

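```bash
python3 - <<'E' | tail -3
from fit import *
print('end T',[toj(w).round(4) for w in onz(T,z([(569,203),(575,278)],(145,180)),.05)])
# heights of the paddle's far edge ends (known jig x ~-.067, y .048/.082), before & after
n=R@[1,0]; p0=R@[-.067,.065]+t
for nm_,P in (('before',[(446,129),(500,117)]),('after',[(444,154),(500,144)])):
    c,d=ray(S,z(P,(185,80)))
    print(nm_,[ (lambda w:(toj(w).round(4),w[2].round(4)))(c+((p0-c[:2])@n/(q[:2]@n))*q) for q in d])
E
```

```text
end T [array([ 0.0188, -0.1114]), array([-0.0193, -0.1106])]
before [(array([-0.067 ,  0.0506]), np.float64(0.0781)), (array([-0.067 ,  0.0809]), np.float64(0.0781))]
after [(array([-0.067,  0.051]), np.float64(0.0591)), (array([-0.067 ,  0.0832]), np.float64(0.0571))]
```

The paddle edge dropped about 20 mm on its 132 mm arm, which is ≈ 0.15 rad, and it stayed down. The bar end is at jig y ≈ -111 mm in the top view, so it is seated. Handing in.

```bash
python3 -c "
from plant import order
print(order.sign_off())"
```

```text
the job is handed in; nothing more can be done
None
```

I pushed the moulding about 35 mm along its channel to the end stop, then pressed the lever down through the window and handed the job in at about 11.4 s. No verdict was reported.

- **Moulding seated:** the tool stopped moving while the push force rose to 12 N. Afterwards the free end measured jig y ≈ -111 mm in the top view and -108.5 mm in the scene view. The expected value is -110 mm, so the two views disagree by about 2.5 mm, which is roughly the calibration error. The bar lies centred in the channel.
- **Lever down:** the paddle moved at about 3 N. The force then jumped to 17.6 N after about 18 mm of travel, as expected when the foot meets the moulding. The last pictures show the paddle edge about 20 mm lower (≈ 0.15 rad), and it stayed there after the fingers left.
- **Nothing else touched:** no force suggested contact with the guard. By eye, the bottle, mug and offcut look unmoved in the last pictures; I did not measure them. The arm ended clear of everything.

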